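Seat the keyed tube carrier in the tube mixer

ROBOT

A 6-joint arm with a two-finger parallel gripper is mounted at the origin on the work surface. World frame = base frame: x ahead of the robot, y to its left, z up, the work surface at z = 0. Lengths are in mm, angles in rad, forces in N, time in s.
With the tool pointing down it reaches from about 325 to 900 mm from the base axis. Payload 6.1 kg.
Tool frame: the origin (TCP) lies at the very end of the fingers, on their centre line; the grasp point (between the pads) lies 19 mm behind it; z points along the fingers, y is the line along which they close (so a half turn about z gives the same grasp; the last joint's range is limited). The gripper opens to 87 mm and grips with 3 to 60 N. Pads are 19 mm wide; open, the fingers measure 117 mm over their backs; the gripper's body (75 mm by 190 mm) begins 51 mm behind the grasp point.
Start: joints at [0.994, 0.22, 1.526, -0, 1.395, -0.126], TCP at [272.301, 562.555, 222.538] pointing down, gripper open.
Joint ranges: [-2.98, 2.98], [-0.91, 2.08], [0.09, 2.57], [-1.24, 4.39], [0.2, 2.65], [-2.68, 2.68]. Speed limits (rad/s): [2.57, 2.57, 3.01, 3.14, 3.14, 3.14].

INTERFACE

Orientations are given as a unit quaternion [x, y, z, w].
In Python, from plant import manip gives the robot as it stands. The module is installed in compiled form; this text tells all that it offers. Calls block until the motion is done:
- manip.goto(position, orientation): joint-space move of the TCP to a pose.
- manip.movel(position, vel=150, frame=None, guard=None): straight line of the TCP; frame=None keeps the orientation; vel is the mean speed in mm/s. With guard (N) it stops when the force on the tool has changed by that much, and returns True; else False.
- manip.movej(angles): joint-space move.
- manip.move_gripper(opening): finger opening in mm; the grip force is fixed at half the most; returns when the fingers have stopped.
- manip.wait(seconds).
- manip.inverse_kinematics(position, orientation): joint angles nearest the present ones, or None.
- manip.snapshot(name): name is "scene" or "top"; returns a dict with "img" (420x560x3 uint8, red, green, blue), "K" (3x3 intrinsics, pixels), "R" (3x3) and "t" (3): a world point X has camera coordinates R X + t. Camera axes: x right, y down, z forward; pixel columns grow to the right and rows downward; lengths in mm; the calibration is good to about 2 mm. A picture is of the moment at which its call begins. There is no depth.
A pose or a line that the arm cannot do raises manip.IKError and nothing moves.
- manip.finish_job(): hands the job in; it is judged then, once.
Readings, each from a call of its own:
- manip.get_t(): time.
- manip.get_joint_positions(): joint angles.
- manip.get_dq(): joint speeds.
- manip.get_joint_efforts(): joint torques, N m.
- manip.get_position(): TCP position.
- manip.get_orientation(): TCP orientation.
- manip.get_ft_force(): force on the tool from outside, world axes, zero at the start.
- manip.get_wrist_torque(): the same for the moment, N m.
- manip.get_opening(): finger opening in mm.
- manip.get_grip_force(): force on a finger pad.
Only numpy, scipy, OpenCV 4.12 (cv2) and the standard library are available. Lean on these libraries where they do the work, as an engineer would, in place of code of your own. Each camera call takes 0.05 s, during which the arm holds its last target. There are 200 camera calls.

TASK

Pick up the blue tube carrier and load it into the tray of the beige tube mixer, turned so that its cut-out corner goes around the yellow key block and it sits flat, fully home on the tray floor. Lower it in, do not drop it, and let go; leave the white carrier where it is (its cut-out is mirrored, it does not fit).

Things in the scene. Friction and masses are not known exactly. Their poses are not given: they have to be found in the camera images.
- carrier_grip (a point): Blue tube carrier (loose, 0.15-0.31 kg): slab 110 (x) x 90 (y) x 30 mm high, z up, one corner cut out. This point is in its grip fin, over the slab's centre, 55 mm above the underside. The grey fin, 34 mm long (x), 12 mm thick (y), spans 30 to 78 mm above the underside: pinch it across y. Red-capped tubes near the short ends (x = -40, +40 mm) rise to 52 mm; the slab is bare beside the fin.
- carrier_notch (a point): Middle of the blue carrier's cut-out: a 34 x 34 mm square missing, over the full height, from the slab's +x +y corner. It lies at x = +38, y = +28 mm from the slab's centre, 15 mm above the underside; axes as the carrier's.
- tray_floor (a point): Centre of the mixer's tray floor, 30 mm above the bench; fixed, z up. Tray 130 (x) x 110 (y) mm inside: 10 mm play all round the carrier; black rim 15 mm high. A yellow key block 30 x 30 x 25 mm high fills its +x +y corner. The carrier fits only with its x along the tray's x; its grip point is then 55 mm above this one. Beige case 206 x 150 mm; blue knob panel at the +x end, 56 mm above the bench.
- spare_grip (a point): White tube carrier, to be left alone: same size and grey fin as the blue one, grey caps, its cut-out in its +x -y corner instead. This point is in its grip fin, 55 mm above its underside.
Things that resemble listed ones, but are neither listed nor needed, are in the scene too. Leave any brown look-alike of the part that bears carrier_grip alone.

How it is judged:
By the outcome, as a careful person would: the job done as asked, in the order asked, and still so for the second after the job is handed in, with the robot touching nothing.
It also fails if it takes over 38 s, if anything falls off the work surface, if the arm or the gripper's body presses on something with over 40 N, if the wrist force passes 120 N, or if a joint passes its speed limit or range.

## Working session

There is one attempt and no reset: what is moved stays moved. The work goes in short steps, each a Python script; the robot and the scene stay as the last script left them, time stands still between calls to the robot, and variables do not carry over. Pictures are saved under pics/ and viewed, at most 10 in all, crops included, and the job is handed in when it is done.

```bash
mkdir -p pics; python3 - <<'E'
from plant import manip
import cv2,pickle
for n in("scene","top"):
    s=manip.snapshot(n); pickle.dump(s,open(n+'.pkl','wb'))
    cv2.imwrite(f'pics/{n}0.png',cv2.resize(s['img'][:,:,::-1],(784,588),interpolation=cv2.INTER_CUBIC))
    print(n,s['K'],s['R'],s['t'])
print(manip.get_orientation(),manip.get_t())
E
```

```text
scene [[385.67948636   0.         280.14746412]
 [  0.         385.67948636 211.37833171]
 [  0.           0.           1.        ]] [[ 0.75316582  0.65776015 -0.0096352 ]
 [ 0.45801535 -0.53484981 -0.71004057]
 [-0.47218978  0.53036521 -0.70409484]] [-432.53214396 -129.72789483 1029.5717411 ]
top [[401.08008905   0.         282.17868207]
 [  0.         401.08008905 197.54772373]
 [  0.           0.           1.        ]] [[ 0.01812227 -0.99980047  0.00840227]
 [-0.99391334 -0.01892761 -0.10852657]
 [ 0.10866395 -0.00638438 -0.99405804]] [ 62.44809442 513.83987903 663.00010932]
[ 2.23485922e-01  9.74706769e-01 -8.14531665e-04 -3.05116689e-04] 0.1
```

View pics/scene0.png

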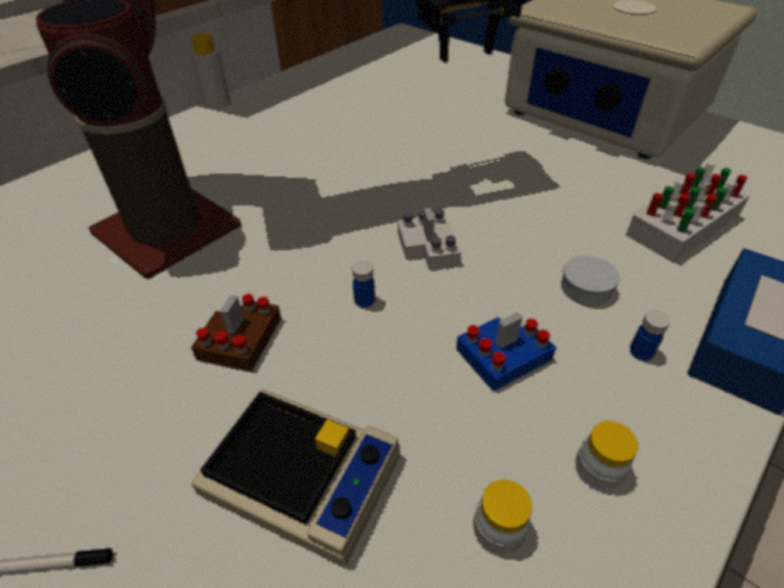

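View pics/top0.png

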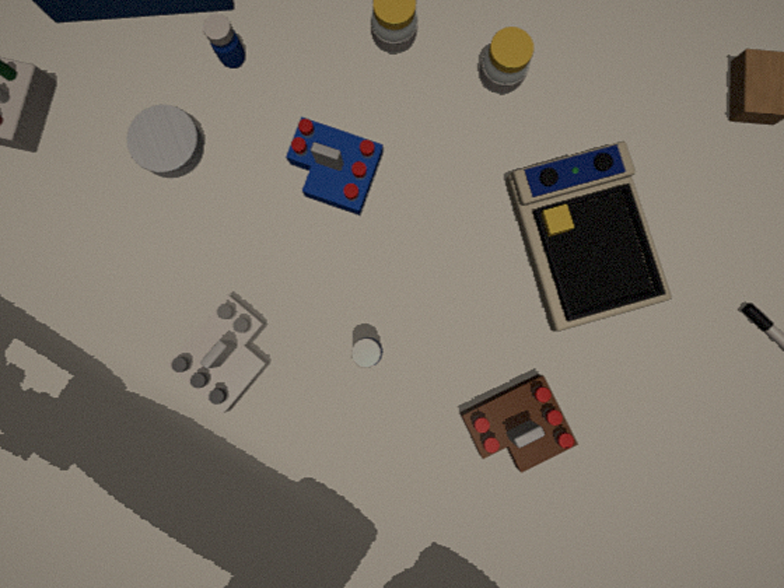

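The scene view shows the blue carrier at (505,345) and the mixer at (300,470). In the top view the carrier is at (335,165) with its notch lower-left, so its +x points left. The mixer is at (590,235) with its panel up and the yellow key at (558,220). I'll zoom in on both.

```bash
python3 - <<'E'
import cv2,pickle,numpy as np
s=pickle.load(open('top.pkl','rb'))['img'][:,:,::-1]
def c(x,y,w,h,k): return cv2.resize(s[y:y+h,x:x+w],(w*k,h*k),interpolation=cv2.INTER_CUBIC)
a=c(195,75,90,90,4); b=c(355,95,130,145,4)
o=np.zeros((580,360+520,3),np.uint8); o[:360,:360]=a; o[:,360:]=b
o=np.clip(o[:, :].astype(float)*1.5,0,255).astype(np.uint8)
cv2.imwrite('pics/crop1.png',np.hstack([o[:,:360],o[:,360:800]]))
E
```

```text
(no output)
```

View pics/crop1.png

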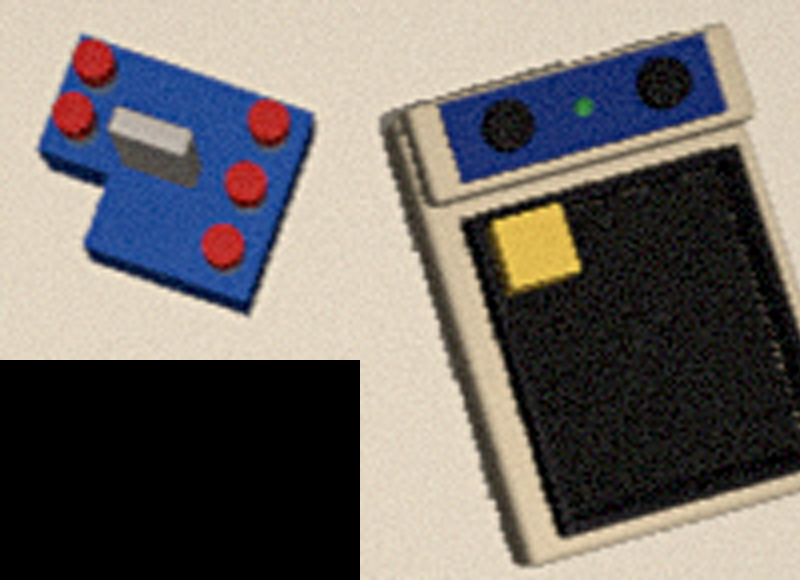

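The crop shows sharp carrier top corners (82,36), (314,115), (249,301), (87,243) and (40,150). The tray's black outer corners are (465,216), (742,147) and (560,536), and the key top is at about (535,245). I'll fit both poses and overlay them on both views.

```bash
cat > h.py <<'E'
import numpy as np,cv2,pickle
from scipy.optimize import least_squares
def proj(s,X): 
    p=(np.asarray(X)@s['R'].T+s['t'])@s['K'].T; return p[:,:2]/p[:,2:]
def world(pose,P):
    x,y,a=pose[:3];c,n=np.cos(a),np.sin(a);P=np.asarray(P,float)
    return np.c_[x+c*P[:,0]-n*P[:,1],y+n*P[:,0]+c*P[:,1],P[:,2]]
SLAB=[(55,-45,30),(-55,-45,30),(-55,45,30),(21,45,30),(21,11,30),(55,11,30)]
FIN=[(17,-6,78),(-17,-6,78),(-17,6,78),(17,6,78)]
KEY=[(65,55,55),(65,25,55),(35,25,55),(35,55,55)]
def RIM(w): return [(sx*(65+w),sy*(55+w),45) for sx,sy in((1,1),(1,-1),(-1,-1),(-1,1))]
E
python3 - <<'E'
from h import *
T=pickle.load(open('top.pkl','rb'));S=pickle.load(open('scene.pkl','rb'))
u=lambda p,o:(np.array(p,float)+.5)/4-.5+np.array(o)
cp=u([(82,36),(314,115),(249,301),(87,243),(107,178),(40,150),(113,108),(192,130),(186,154),(110,133)],(195,75))
C=least_squares(lambda p:(proj(T,world(p,SLAB+FIN))-cp).ravel(),[600,100,1.3],loss='soft_l1')
tp=u([(490,217),(563,204),(580,268),(510,287),(465,216),(742,147),(840,454),(560,536)],(265,95))
M=least_squares(lambda p:(proj(T,world(p,KEY+RIM(p[3])))-tp).ravel(),[550,-150,.2,3],loss='soft_l1')
for f in(C,M): print(f.x.round(3),f.fun.reshape(-1,2).round(1).tolist())
np.savez('fit.npz',C=C.x,M=M.x)
o=[]
for s,(x,y,w,h) in((T,(190,70,300,180)),(S,(130,200,300,200))):
    k=2.6 ;im=cv2.resize(s['img'][:,:,::-1],None,fx=k,fy=k,interpolation=cv2.INTER_CUBIC)
    for pose,L in((C.x,SLAB),(C.x,FIN),(M.x,KEY),(M.x,RIM(M.x[3]))):
        q=((proj(s,world(pose,L))+.5)*k).round().astype(np.int32); cv2.polylines(im,[q],True,(0,255,0),1)
    im=im[int(y*k):int((y+h)*k),int(x*k):int((x+w)*k)]; o.append(cv2.resize(im,None,fx=.58,fy=.58) if 0 else im)
for i,n in enumerate('ab'): cv2.imwrite(f'pics/ov_{n}.png',o[i])
E
```

```text
[653.708 156.31  -92.985] [[-0.5, -0.3], [0.4, -0.6], [-0.0, 0.4], [-0.8, 1.1], [0.8, -0.6], [-0.8, 0.3], [1.0, -0.8], [0.8, 0.2], [-0.1, 0.9], [-0.8, -0.3]]
[ 5.46847e+02 -1.73487e+02  2.74000e-01  5.77300e+00] [[0.2, 0.4], [-0.9, -0.8], [-0.1, 0.2], [0.2, -0.1], [0.7, -0.4], [-0.6, -0.6], [-0.2, 2.3], [0.6, 0.1]]
```

View pics/ov_a.png

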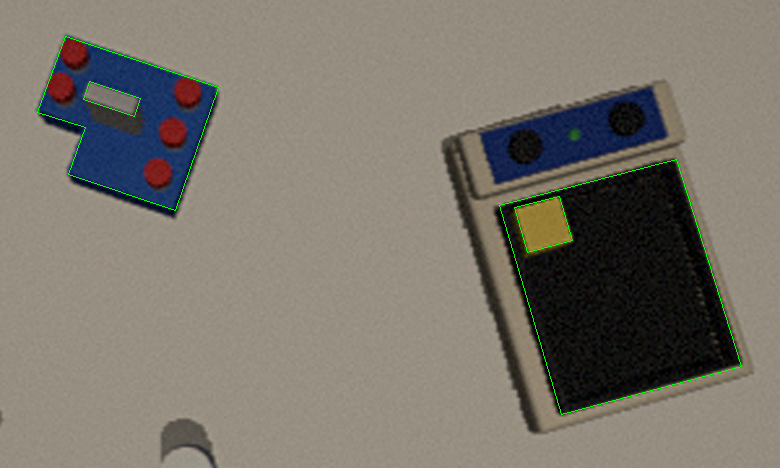

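View pics/ov_b.png

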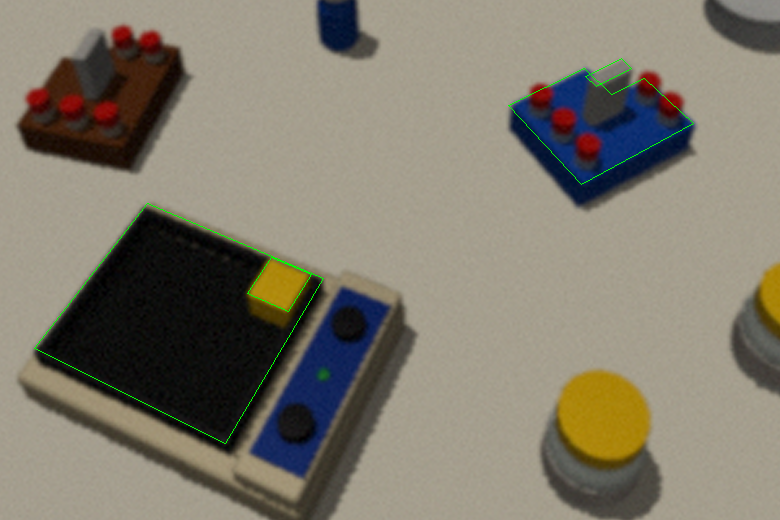

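The overlays match in both views to within about 2 mm. Next I'll grasp and lift.

```bash
cat >> h.py <<'E'
from scipy.spatial.transform import Rotation as Ro
def quat(a):
    c,n=np.cos(a),np.sin(a); return Ro.from_matrix([[c,n,0],[n,-c,0],[0,0,-1]]).as_quat()
E
python3 - <<'E'
from h import *
from plant import manip as m
f=np.load('fit.npz');C,M=f['C'],f['M'];r=lambda a:(a+np.pi)%(2*np.pi)-np.pi
best=None
for k in(0,np.pi):
    A=m.inverse_kinematics([C[0],C[1],150],quat(C[2]+k));B=m.inverse_kinematics([M[0],M[1],180],quat(M[2]+k))
    print(r(C[2]),k,None if A is None else np.round(A,2),None if B is None else np.round(B,2))
    if A is not None and B is not None:
        s=max(abs(A[5]),abs(B[5]))
        if best is None or s<best[0]: best=(s,k)
k=best[1]; np.save('k.npy',k); print(k)
m.move_gripper(50)
m.goto([C[0],C[1],150],quat(C[2]+k))
print(m.movel([C[0],C[1],37],vel=80,guard=8))
m.move_gripper(0)
print(m.get_opening(),m.get_grip_force(),m.get_position(),m.get_ft_force(),m.get_t())
p=np.array(m.get_position()); 
m.movel(p+[0,0,30],vel=60); m.movel([p[0],p[1],190],vel=150)
print(m.get_opening(),m.get_position(),m.get_ft_force(),m.get_wrist_torque(),m.get_t())
for n in("scene","top"):
    s=m.snapshot(n);pickle.dump(s,open(n+'1.pkl','wb'))
    cv2.imwrite(f'pics/{n}1.png',s['img'][:,:,::-1])
E
```

```text
1.263108845252244 0 [ 0.12  0.39  1.46 -0.    1.29  0.43] [-0.44  0.13  1.71 -0.    1.3   0.85]
1.263108845252244 3.141592653589793 None [-0.44  0.13  1.71 -0.    1.3  -2.29]
0
False
12.17270485839692 29.998204791918397 [653.80270554 156.29106243  37.00743681] [ 0.47358802 -0.16240269 -0.51890833] 5.325
11.699998140208875 [652.91025082 156.18417268 188.409851  ] [-1.01344828 -0.79480573 -2.62999431] [-0.0595409   0.14934952 -0.00385649] 6.9417
```

View pics/scene1.png

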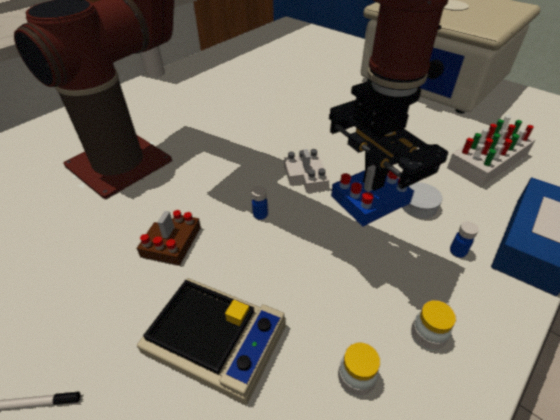

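The scene view shows the carrier held level at (370,195), with the force reading matching its weight. Moving over the tray.

```bash
python3 - <<'E'
from h import *
from plant import manip as m
f=np.load('fit.npz');M=f['M'];k=float(np.load('k.npy'));q=quat(M[2]+k)
m.goto([M[0],M[1],190],q); m.movel([M[0],M[1],104],vel=100); m.wait(.3)
print(m.get_position(),m.get_opening(),m.get_ft_force(),m.get_t())
o=[]
for n,(x,y,w,h) in(("scene",(110,210,220,190)),("top",(330,70,180,190))):
    s=m.snapshot(n);pose=[M[0],M[1],M[2]];im=cv2.resize(s['img'][:,:,::-1],None,fx=2,fy=2,interpolation=cv2.INTER_CUBIC)
    up=[(a,b,c+67) for a,b,c in SLAB]
    for L in(up,): cv2.polylines(im,[((proj(s,world(pose,L))+.5)*2).round().astype(np.int32)],True,(0,255,0),1)
    o.append(im[2*y:2*(y+h),2*x:2*(x+w)])
cv2.imwrite('pics/pre.png',np.hstack(o))
E
```

```text
[ 547.14101183 -173.64653811  104.55095714] 11.841697532700465 [ 0.06230573 -0.62483794 -1.56403499] 9.6583
```

View pics/pre.png

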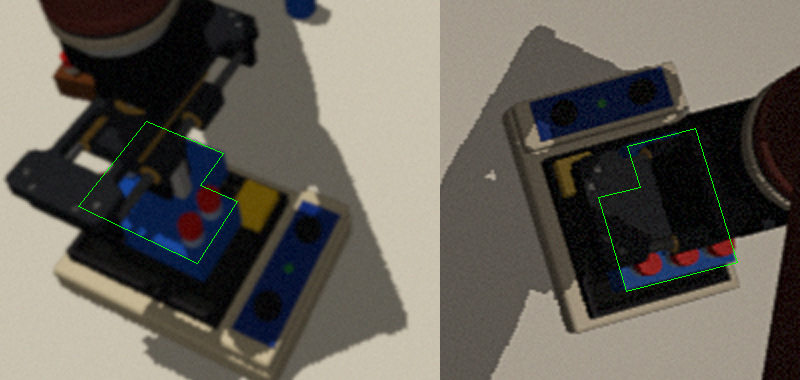

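Both views show the carrier (underside about 67 mm) matching its predicted outline, with the notch facing the yellow key. Lowering now.

```bash
python3 - <<'E'
from h import *
from plant import manip as m
M=np.load('fit.npz')['M']
hit=m.movel([M[0],M[1],64],vel=20,guard=4)
p=np.array(m.get_position());print(hit,p,m.get_ft_force(),m.get_wrist_torque(),m.get_opening(),m.get_t())
E
```

```text
True [ 546.8990002  -173.50139028   66.98204476] [ 0.61820198 -0.52436853  5.69202974] [-0.05462513  0.11973947 -0.0347882 ] 11.71005389218583 11.4083
```

Contact came at TCP z = 66.98 mm, against 67 expected for fully home. Releasing and retreating.

```bash
python3 - <<'E'
from h import *
from plant import manip as m
M=np.load('fit.npz')['M']
m.move_gripper(45); p=np.array(m.get_position())
m.movel([p[0],p[1],130],vel=60); m.movel([p[0],p[1],220],vel=150)
m.goto([400,150,260],m.get_orientation()); m.wait(.3)
print(m.get_position(),m.get_t())
o=[]
for n,(x,y,w,h) in(("scene",(110,210,220,190)),("top",(330,70,180,190))):
    s=m.snapshot(n);im=cv2.resize(s['img'][:,:,::-1],None,fx=2,fy=2,interpolation=cv2.INTER_CUBIC)
    for L in([(a,b,c+30) for a,b,c in SLAB],[(a,b,c+30) for a,b,c in FIN]): cv2.polylines(im,[((proj(s,world(M,L))+.5)*2).round().astype(np.int32)],True,(0,255,0),1)
    o.append(im[2*y:2*(y+h),2*x:2*(x+w)])
cv2.imwrite('pics/post.png',np.hstack(o))
E
```

```text
[400.32705825 149.48461892 259.83203585] 15.875
```

View pics/post.png

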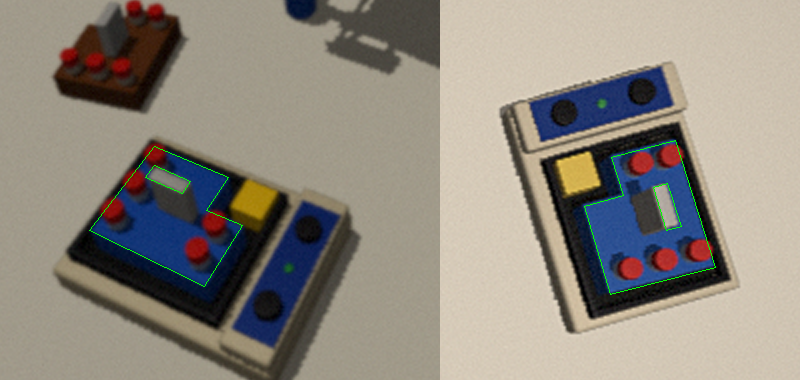

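The picture shows the carrier flat in the tray, matching the predicted seated outline, with the cut-out around the key and the gripper clear. Handing in.

```bash
python3 -c "
from plant import manip as m
print(m.finish_job())"
```

```text
the job is handed in; nothing more can be done
None
```

The blue carrier sits flat on the mixer's tray floor with its cut-out around the yellow key block; it was lowered in and released, the white carrier was not touched, and the job was handed in at about 16 s.

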